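# Clamp up a glued tea-light holder and keep the pressure on

### The arm

A 6-joint arm with a two-finger parallel gripper is mounted at the origin on the work surface; the furniture and walls round the work are solid. World frame = base frame: x ahead of the robot, y to its left, z up, the work surface at z = 0. Lengths are in m, angles in rad, forces in N, time in s.
With the tool pointing down it reaches from about 0.375 to 0.9 m from the base axis. Payload 3.1 kg.
Tool frame: the origin (TCP) lies on the centre line of the jaws, within the pads' length; the fingertips stand 25 mm ahead of it and the grasp point (between the pads) lies 6 mm ahead of it; z points along the fingers, y is the line along which they close (so a half turn about z gives the same grasp; the last joint's range is limited). The gripper opens to 87 mm and grips with 3 to 60 N. Pads are 19 mm wide; open, the fingers measure 117 mm over their backs; the gripper's body (75 mm by 190 mm) begins 51 mm behind the grasp point.
Start: joints at [0.989, 0.527, 1.433, -0, 1.181, -0.178], TCP at [0.246, 0.575, 0.248] pointing down, gripper open.
Joint ranges: [-3.08, 3.08], [-0.75, 2.2], [0.22, 2.44], [-1.43, 4.57], [0, 2.65], [-2.85, 2.85]. Speed limits (rad/s): [2.79, 2.79, 3.14, 3.14, 3.14, 3.14].

### API

Orientations are given as a unit quaternion [w, x, y, z].
In Python, from workcell import sense, get_image, close_job gives the robot as it stands.
- The arm moves only by the tool servo_tool, never from a script. Its argument "plan" is a list of rows, each an object with "delta_pos": the shift along the tool's x, y, z in m, a list of three; "roll": the turn about the tool's z in degrees; "gripper": the opening, from 0 (shut) to 1 (fully open). In form: [{"delta_pos": [x, y, z], "roll": roll, "gripper": gripper}, ...]. A call has 1 to 10 rows; each row is the pose to reach, as a shift and turn from the pose commanded when the call began, along the tool's axes at that moment; what a row does not reach only later rows make up. A row lasts 1/10 s, in which the tool goes at most 50 mm and 8.59 degrees, less where a joint would pass 70% of its speed; a pose out of reach is approached as far as the arm can. A call with a gripper value outside its range is refused whole. The fingers move at their own pace and stop on an object; "newtons" is the grip in N (left out, the last holds). Time passes only in rows, so rows that repeat a pose let the fingers close. It gives the time, the measured TCP pose, the force, the opening and the grip force at its end, in the units of the state.
- sense(): the state, without advancing time (a new reading comes with each control period).
- get_image(name): name is "side" or "top"; returns a dict with "pixels" (480x640x3 uint8, red, green, blue), "depth" (480x640 float32, m along the optical axis (not along the pixel's ray), 0 where there is no reading), "camera_matrix" (3x3 intrinsics, pixels), "extrinsics" (4x4, takes a point from camera to world coordinates). Camera axes: x right, y down, z forward; pixel columns grow to the right and rows downward; lengths in m; the calibration is good to about 2 mm. A picture is of the moment at which its call begins.
- close_job(): hands the job in; it is judged then, once.
The state is a dict: "clock": time; "joints": joint angles; "dq": joint speeds; "joint_torque": joint torques, N m; "position": TCP position; "tool_rot": TCP orientation; "force": force on the tool from outside, world axes, zero at the start; "moment": the same for the moment, N m; "opening": finger opening in m; "finger_force": force on a finger pad.
Only numpy, scipy, OpenCV 4.12 (cv2) and the standard library are available. Lean on these libraries where they do the work, as an engineer would, in place of code of your own. Each camera call takes 0.05 s, during which the arm holds its last target. There are 200 camera calls.

### The job

Slide the freshly glued wooden tea-light holder across the board, without lifting it, from the grey outline onto the blue outline and leave it standing there squarely with its dark strip along the clamp's two jaws. Then pump the clamp's orange trigger, moving the bar by the trigger only, until the red pad presses the holder against the grey jaw with its spring about half squeezed, never bottomed. The clamp does not lock, so finish holding on to the trigger with that pressure kept on; do not disturb the things around.

Things in the scene. Friction and masses are not known exactly. Their poses are not given: they have to be found in the camera images.
- board: plywood gluing board, 180 (own x) x 320 (own y) x 8 mm, fixed; origin: centre of its underside, z = 0. A one-hand push clamp is screwed on it along own y, on the line own x +45, pressing toward +y. Flat grey outline (centre own x -43, y +80): loading place; blue outline by the fixed jaw: clamping place. The gap between the jaws is open from above and from the -x and +x sides
- clamp_mark (a point): point on the board's top (8 mm over the table), board own x +45, y +103, where the middle of the holder's underside belongs when it stands squarely on the blue outline and touches the fixed jaw. Axes as the board's
- palm_grip (a point): top of the fixed black palm grip, 131 mm over the table, 24 (board x) x 13 (board y) mm, board own x +45, y -23. Below it the black housing: board own y -90 to -6, 36 wide (56 at its feet), 66 mm over the table
- fixed_jaw (a point): middle of the rubber face (board own y +125, facing -y) of the fixed grey jaw, 32 mm over the table; the jaw is 56 wide (board x), its top 54 mm over the table
- holder: wooden tea-light holder glued up from three upright strips (light, dark, light), 50 (own x, along the strips) x 44 (own y) x 40 mm high, about 0.12 kg, loose; origin: centre of its underside. Starts standing on the board in the grey outline, turned up to 0.35 rad from the board's axes; belongs in the clamp with own x along the board's x
- plunger (a joint): how far the press pad's spring is squeezed, m: 0 free, 0.018 bottomed. The spring gives about 0.8 N per mm. The green stem between steel plate and red pad shows what is left of it: 18 mm free
- press_pad: red press pad with rubber face, 36 wide (board x) x 32 high, 9 thick, on the sprung stem at the front of the bar; its axes are the board's; origin on the clamp line (board own x +45, 32 mm over the table); use point pad_face for where it presses
- pad_face (a point): centre of the press pad's rubber face, 32 mm over the table; it faces board own +y. At rod travel 0 and spring free it is at board own y +29, 52 mm short of a holder that touches the fixed jaw
- rod_travel (a joint): advance of the ratchet bar toward the work, m: 0 to 0.078, starts at 0 to 0.018. A light brake (2 N) keeps the bar where it is while the trigger returns, but holds no more than about 2 N of spring pressure (2.5 mm of squeeze): to keep pressure, keep the trigger pushed
- push_rod: steel ratchet bar 10 x 10 mm with 6 mm teeth on top, with steel plate, green stem and red pad at its front; to be moved by the trigger only, not by hand; origin on the clamp line, 32 mm over the table
- trigger_slide (a joint): trigger, m: 0 at rest (a spring of 1 to 2 N brings it back), 0.020 fully pushed toward the palm grip (board own +y). Pushed, it carries the bar forward 1:1 once its pawl has caught a tooth (0 to 6 mm lost motion); coming back it leaves the bar and catches a further tooth. A full stroke gains 12 to 20 mm
- trigger: orange trigger post, 20 (board x) x 14 (board y) mm, standing up behind the palm grip, 66 to 132 mm over the table, slides along board y; at rest at board own x +45, y -76, with 39 mm free between it and the palm grip. Axes as the board's; origin on the clamp line 76 mm from the post: use point trigger_grip
- trigger_grip (a point): middle of the trigger post, 110 mm over the table, where to pinch it from above (20 mm wide along board x) or push it
- label_roll: bystander, to be left alone: white roll of labels, 67 mm across, 40 high mm; origin: centre of its underside
- beige_mug: bystander, to be left alone: beige mug, 87x118x97 mm; origin: centre of its underside
- glue_stick: bystander, to be left alone: standing glue stick, blue with a white cap, 26 across, 96 high mm; origin: centre of its underside
- tea_light: bystander, to be left alone: small tea light in a metal cup, 38 across, 15 high mm; origin: centre of its underside
- tape_measure: bystander, to be left alone: yellow tape measure, 58x73x33 mm; origin: centre of its underside
- stamp: bystander, to be left alone: hand stamp, wooden foot 25x52, dark red knob, 64 high mm; origin: centre of its underside
Not all that is in view belongs to the job. What is shaped like the holder but purple is not meant.

How it is judged:
By the outcome, as a careful person would: the job done as asked, in the order asked, and still so for the second after the job is handed in, while the arm keeps its last pose, push and grip.
It also fails if it takes over 48 s, if anything falls off the work surface, if the arm or the gripper's body presses on something with over 40 N, if the wrist force passes 120 N, or if a joint passes its speed limit or range.

## Working session

There is one attempt and no reset: what is moved stays moved. The work goes in short steps, Python scripts to look and compute and a tool call to move; the robot and the scene stay as the last step left them, time stands still between calls to the robot, and variables do not carry over. Pictures are saved under pics/ and viewed, at most 10 in all, crops included, and the job is handed in when it is done.

Besides the shell and the picture viewer there is one more tool, called after "Request:" as name(argument=value, ...) on one line, values as JSON. servo_tool: Moves the arm, as the interface text tells. Its arguments: {"type":"object","properties":{"plan":{"type":"array"},"newtons":{"type":"number"}},"required":["plan"]}

```bash
mkdir -p pics; ls
cat > h.py <<'E'
import numpy as np, cv2
from workcell import sense, get_image, close_job
def snap(name,out=None):
    d=get_image(name)
    np.savez('/tmp/%s.npz'%name,**d)
    if out: cv2.imwrite('pics/'+out,cv2.cvtColor(d['pixels'],cv2.COLOR_RGB2BGR))
    return d
def load(name): return dict(np.load('/tmp/%s.npz'%name))
def cloud(d):
    K=d['camera_matrix'];E=d['extrinsics'];z=d['depth']
    v,u=np.indices(z.shape)
    P=np.stack([(u-K[0,2])/K[0,0]*z,(v-K[1,2])/K[1,1]*z,z,np.ones_like(z)],-1)@E.T
    P=P[...,:3]; P[z==0]=np.nan
    return P
def proj(d,p):
    q=np.linalg.inv(d['extrinsics'])@np.append(p,1); r=d['camera_matrix']@q[:3]; return r[:2]/r[2]
def onplane(d,uv,z):
    K=d['camera_matrix'];E=d['extrinsics']
    r=E[:3,:3]@np.linalg.solve(K,[uv[0],uv[1],1.]);o=E[:3,3]
    return o+r*(z-o[2])/r[2]
E
python3 - <<'E'
from h import *
s=sense();print(s)
for n in('side','top'):
    d=snap(n,n+'1.png');print(n,d['camera_matrix'].round(1).tolist(),d['extrinsics'].round(3).tolist())
E
```

```text
pics
{'clock': 0.0, 'joints': array([ 9.88459608e-01,  5.28448648e-01,  1.43390967e+00,  2.51530334e-06,
        1.18137347e+00, -1.78495756e-01]), 'dq': array([ 0.00106636, -0.00170132, -0.00164726, -0.00037096, -0.00034071,
        0.00119769]), 'joint_torque': array([-1.65783540e-04, -4.40053332e+01, -1.76590651e+01,  6.33148570e-02,
        5.84352377e-02, -1.62043771e-04]), 'position': array([0.24518707, 0.57416205, 0.24657999]), 'tool_rot': array([-3.98217005e-04,  2.00551517e-01,  9.79682574e-01, -9.92670691e-04]), 'force': array([-0.18405826,  0.618415  , -0.33155757]), 'moment': array([ 0.03872202, -0.04751748, -0.01821378]), 'finger_force': 0.0, 'opening': 0.08733170664102559}
side [[624.8, 0.0, 333.1], [0.0, 624.8, 233.0], [0.0, 0.0, 1.0]] [[1.0, -0.008, 0.025, 0.442], [-0.026, -0.501, 0.865, -1.551], [0.006, -0.865, -0.501, 1.039], [0.0, 0.0, 0.0, 1.0]]
top [[558.3, 0.0, 316.9], [0.0, 558.3, 241.4], [0.0, 0.0, 1.0]] [[0.331, -0.774, 0.54, -0.252], [-0.943, -0.265, 0.199, -0.236], [-0.011, -0.575, -0.818, 1.207], [0.0, 0.0, 0.0, 1.0]]
```

View pics/top1.png

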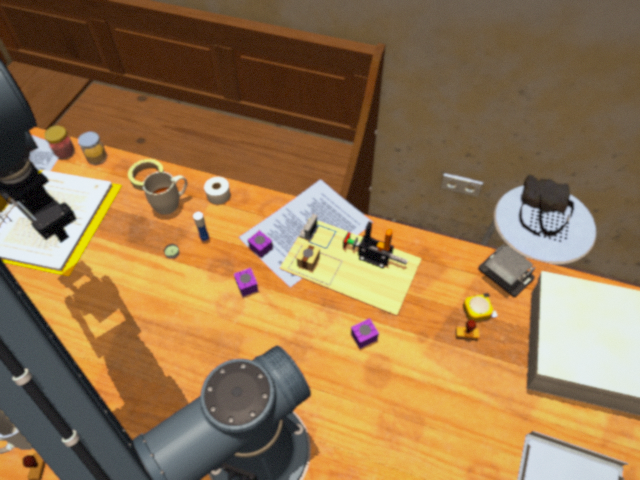

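View pics/side1.png

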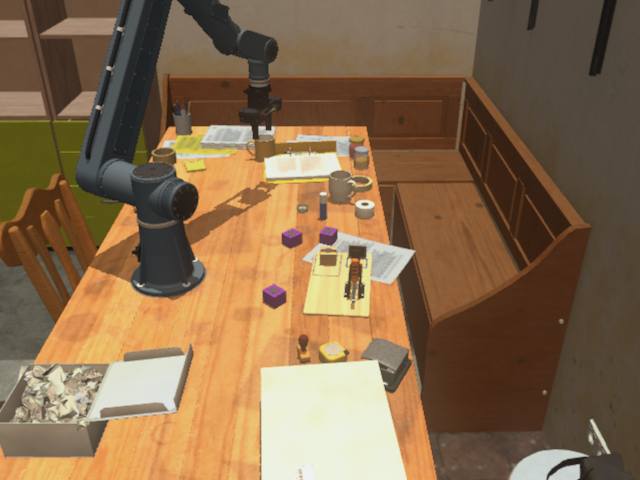

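The top view shows the board around (350,268). The wooden holder is on its grey outline at (309,258), and the clamp has its grey jaw at (309,228) and orange trigger at (388,240). Three purple look-alikes sit at (260,243), (246,282) and (365,333). In the side view, the holder is at (328,258) and the clamp at (355,275). The wooden block at (309,258) is the one meant: it has light/dark/light strips and stands on the board. I'll confirm this in an enlarged crop.

Run:
```python
from h import *
a=load('top');b=load('side')
ca=cv2.resize(a['pixels'][205:325,235:435],None,fx=4,fy=4,interpolation=cv2.INTER_CUBIC)
cb=cv2.resize(b['pixels'][225:325,280:420],None,fx=4,fy=4,interpolation=cv2.INTER_CUBIC)
cv2.imwrite('pics/c1.png',ca[:,:,::-1]);cv2.imwrite('pics/c2.png',cb[:,:,::-1])
for n,d in(('top',a),('side',b)):
    P=cloud(d);hsv=cv2.cvtColor(d['pixels'],cv2.COLOR_RGB2HSV)
    m=(np.abs(P[...,2]-.008)<.006)&(hsv[...,0]>18)&(hsv[...,0]<32)&(hsv[...,1]>60)&(hsv[...,2]>150)&(P[...,0]>.3)&(P[...,0]<.9)&(np.abs(P[...,1])<.35)
    m=cv2.morphologyEx(m.astype(np.uint8),cv2.MORPH_OPEN,np.ones((3,3)))
    k,l,st,ce=cv2.connectedComponentsWithStats(m);i=1+st[1:,4].argmax();print(n,st[i],ce[i],'z',np.median(P[l==i][:,2]))
    q=np.array([onplane(d,uv[::-1],.008) for uv in np.argwhere(l==i)])[:,:2]
    r=cv2.minAreaRect((q*1000).astype(np.float32));print(r,cv2.boxPoints(r).round(1).tolist())
```

```text
top [ 314  235   98   69 2279] [361.11145239 273.72487933] z 0.008081753829604077
((506.9294738769531, -81.62751770019531), (249.09597778320312, 127.7196273803711), 84.73876190185547) [[431.8999938964844, -199.8000030517578], [559.0999755859375, -211.5], [581.9000244140625, 36.5], [454.79998779296875, 48.29999923706055]]
side [ 304  252   68   64 2388] [334.47948074 289.51423786] z 0.006360727838357172
((505.74755859375, -52.23924255371094), (312.0502624511719, 177.66285705566406), 84.17051696777344) [[401.5, -198.39999389648438], [578.2999877929688, -216.5], [610.0, 94.0], [433.20001220703125, 112.0]]
```

View pics/c1.png

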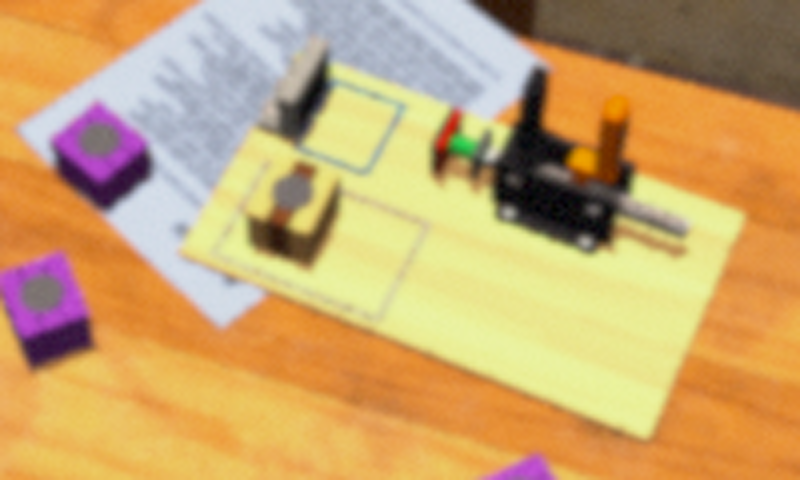

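View pics/c2.png

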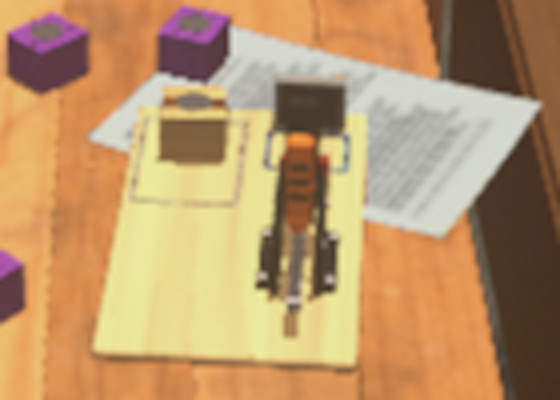

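The crops confirm it. The only light/dark/light block is at about top (309,258), on the grey outline. The clamp has its red pad at (347,240), green stem at (351,241), palm grip at (369,229), orange trigger at (388,238) and grey jaw at (311,225). Next I'll measure the poses from both views.

```bash
cat > meas.py <<'E'
from h import *
from scipy.optimize import minimize
def rectfit(d,mask,z,half,x0):
    # pose (x,y,yaw) of rectangle at height z whose projected edges best split mask
    pts=np.argwhere(mask)[:,::-1].astype(float)
    m=cv2.GaussianBlur(mask.astype(np.float32),(0,0),.7)
    def cost(p):
        c,s=np.cos(p[2]),np.sin(p[2]);R=np.array([[c,-s],[s,c]])
        q=np.array([[1,1],[1,-1],[-1,-1],[-1,1]])*half@R.T+p[:2]
        uv=np.array([proj(d,[*a,z]) for a in q])
        im=np.zeros(m.shape,np.uint8);cv2.fillConvexPoly(im,np.round(uv*16).astype(np.int32),255,cv2.LINE_AA,4)
        return float(np.abs(m-cv2.GaussianBlur(im/255.,(0,0),.7)).sum())
    best=None
    for dy in(-.15,0,.15):
        r=minimize(cost,[x0[0],x0[1],x0[2]+dy],method='Nelder-Mead',options=dict(initial_simplex=[[x0[0],x0[1],x0[2]+dy],[x0[0]+.006,x0[1],x0[2]+dy],[x0[0],x0[1]+.006,x0[2]+dy],[x0[0],x0[1],x0[2]+dy+.1]],xatol=1e-5,fatol=1e-3,maxiter=300))
        if best is None or r.fun<best.fun: best=r
    return best.x,best.fun
E
python3 - <<'E'
from meas import *
yaw=-.1017
for n in('top','side'):
    d=load(n);P=cloud(d);hsv=cv2.cvtColor(d['pixels'],cv2.COLOR_RGB2HSV).astype(int)
    near=(P[...,0]>.35)&(P[...,0]<.68)&(P[...,1]>-.26)&(P[...,1]<.16)
    y=near&(hsv[...,0]>19)&(hsv[...,0]<36)&(hsv[...,1]>55)&(hsv[...,2]>140)
    k,l,st,ce=cv2.connectedComponentsWithStats(cv2.morphologyEx(y.astype(np.uint8),cv2.MORPH_CLOSE,np.ones((3,3))))
    i=1+st[1:,4].argmax();hull=cv2.convexHull(np.argwhere(l==i)[:,::-1].astype(np.int32))
    m=np.zeros(y.shape,np.uint8);cv2.fillConvexPoly(m,hull,1)
    p,f=rectfit(d,m,.008,np.array([.09,.16]),[.506,-.052,yaw]);print(n,'board',p.round(4),f,m.sum())
    b=P-np.array([*p[:2],0]);c,s=np.cos(p[2]),np.sin(p[2]);B=np.stack([b[...,0]*c+b[...,1]*s,-b[...,0]*s+b[...,1]*c,b[...,2]],-1)
    def rep(t,m):
        q=B[m];w=np.argwhere(m)
        if len(q): print(n,t,len(q),'uv',w.mean(0)[::-1].round(1),'med',(np.nanmedian(q,0)*1000).round(1),'lo',(np.nanpercentile(q,5,0)*1000).round(1),'hi',(np.nanpercentile(q,95,0)*1000).round(1))
    rep('board z',y&(B[...,1]<-.1))
    h=(np.abs(B[...,0]+.043)<.05)&(np.abs(B[...,1]-.08)<.06)&(B[...,2]>.044)&(B[...,2]<.054)
    rep('holder top',h)
    q=P[h][:,:2];r=cv2.minAreaRect((q*1000).astype(np.float32));print(r)
    rep('jaw top',(np.abs(B[...,0]-.045)<.04)&(np.abs(B[...,1]-.14)<.03)&(B[...,2]>.045))
    rep('palm',(np.abs(B[...,0]-.045)<.03)&(np.abs(B[...,1]+.023)<.02)&(B[...,2]>.118))
    rep('trig',(np.abs(B[...,0]-.045)<.03)&(np.abs(B[...,1]+.076)<.02)&(B[...,2]>.118))
    R=(hsv[...,0]<6)|(hsv[...,0]>174)
    rep('red',near&R&(hsv[...,1]>150)&(hsv[...,2]>80)&(np.abs(B[...,1]-.035)<.03))
    rep('green',near&(hsv[...,0]>40)&(hsv[...,0]<80)&(hsv[...,1]>120)&(B[...,2]>.015))
E
```

```text
top board [ 0.5041 -0.0466 -0.0985] 241.4513581905164 7452
top board z 1525 uv [397.3 286.6] med [ -15.1 -132.7    7.9] lo [-124.1 -158.5    0.8] hi [  79.2 -103.3   12.4]
top holder top 295 uv [307.3 253.4] med [-43.1 100.3  47.6] lo [-65.9  80.   44.6] hi [-19.1 120.6  51.6]
((472.5790710449219, 58.03401184082031), (45.25351333618164, 53.20066833496094), 85.82259368896484)
top jaw top 122 uv [310.2 223.1] med [ 42.1 132.9  52.4] lo [ 18.9 125.7  46.1] hi [ 68.6 140.5  57.3]
top palm 53 uv [368.  225.8] med [ 40.4 -23.8 129.1] lo [ 33.6 -28.7 119.6] hi [ 52.9 -17.8 134.5]
top trig 51 uv [388. 233.] med [ 39.9 -74.6 129.8] lo [ 34.2 -80.5 120.1] hi [ 50.7 -68.6 134.8]
top red 14 uv [346.3 238. ] med [40.  30.4 47.2] lo [28.1 28.2 43.8] hi [57.  32.4 52.5]
top green 31 uv [352.7 242.2] med [42.6 20.  36.9] lo [ 26.8 -38.8  29.6] hi [50.4 27.5 44.3]
side board [ 0.506  -0.0449 -0.104 ] 209.3121025006044 4091
side board z 843 uv [336.1 307.2] med [  -0.5 -130.9    6.4] lo [ -80.  -156.8    2.3] hi [  79.2 -102.9   10.7]
side holder top 108 uv [328.6 250.7] med [-39.8  96.7  46.8] lo [-62.6  74.4  44.2] hi [-19.3 117.   51.2]
((475.14007568359375, 51.12471389770508), (58.88754653930664, 48.044044494628906), 85.04690551757812)
side jaw top 69 uv [357.9 245.5] med [ 46.8 128.7  50.4] lo [ 22.4 118.2  46.2] hi [ 70.1 136.4  55.1]
side palm 40 uv [356.  251.8] med [ 46.2 -29.8 125.3] lo [ 35.3 -35.5 118.8] hi [ 57.3 -21.4 128.9]
side trig 38 uv [355.  261.4] med [ 46.  -81.3 126.2] lo [ 38.  -85.5 118.5] hi [ 54.2 -74.4 131.8]
side red 1 uv [360. 265.] med [57.3 28.8 44.4] lo [57.3 28.8 44.4] hi [57.3 28.8 44.4]
```

Run:
```python
from meas import *
bp=np.array([.505,-.0457,-.101])
def tob(p): c,s=np.cos(bp[2]),np.sin(bp[2]);b=np.array(p[:2])-bp[:2];return np.array([b[0]*c+b[1]*s,-b[0]*s+b[1]*c])
def tow(q,z): c,s=np.cos(bp[2]),np.sin(bp[2]);return np.array([bp[0]+q[0]*c-q[1]*s,bp[1]+q[0]*s+q[1]*c,z])
D={}
for n in('top','side'):
    d=load(n);D[n]=d;P=cloud(d)
    c,s=np.cos(bp[2]),np.sin(bp[2]);b=P-[bp[0],bp[1],0];B=np.stack([b[...,0]*c+b[...,1]*s,-b[...,0]*s+b[...,1]*c,b[...,2]],-1)
    h=(np.abs(B[...,0]+.043)<.05)&(np.abs(B[...,1]-.095)<.05)&(B[...,2]>.043)&(B[...,2]<.06)
    k,l,st,ce=cv2.connectedComponentsWithStats(h.astype(np.uint8));h=l==1+st[1:,4].argmax()
    for hf in((.025,.022),(.022,.025)):
        p,f=rectfit(d,h.astype(np.uint8),.048,np.array(hf),[.473,.055,-.08]);print(n,'holder',hf,p.round(4),round(f,1),tob(p).round(4),h.sum())
    # orange trigger top & jaw/palm predicted pixels
    for t,q,z in(('trig',(.045,-.076),.132),('palm',(.045,-.023),.131),('jawface top',(.045,.125),.054),('padtop',(.045,.029),.048)):
        print(n,t,proj(d,tow(q,z)).round(1))
    v=d['pixels'];hsv=cv2.cvtColor(v,cv2.COLOR_RGB2HSV).astype(int)
    near=(np.abs(B[...,0]-.045)<.04)&(np.abs(B[...,1])<.12)&(B[...,2]>.07)
    o=near&(hsv[...,0]<16)&(hsv[...,0]>3)&(hsv[...,1]>150)
    w=np.argwhere(o);print(n,'orange rows',w[:,0].min(),w[:,0].max(),'cols',w[:,1].min(),w[:,1].max(), [(r,w[w[:,0]==r][:,1].min(),w[w[:,0]==r][:,1].max()) for r in range(w[:,0].min(),w[:,0].min()+6)])
a,b=D['top'],D['side']
big=[]
for d,uv,zz in((a,proj(a,tow((-.043,.1),.048)),0),(b,proj(b,tow((-.043,.1),.048)),0)):
    u,v=np.round(uv).astype(int);big.append(cv2.resize(d['pixels'][v-25:v+25,u-25:u+25],(400,400),interpolation=cv2.INTER_CUBIC))
cv2.imwrite('pics/hold.png',np.hstack(big)[:,:,::-1])
```

```text
top holder (0.025, 0.022) [ 0.4716  0.0572 -0.0752] 32.9 [-0.0436  0.099 ] 305
top holder (0.022, 0.025) [ 0.4709  0.0582 -0.1794] 78.5 [-0.0444  0.0999] 305
top trig [388.9 231. ]
top palm [368.2 223.8]
top jawface top [313.2 222.6]
top padtop [347.2 236.6]
top orange rows 224 249 cols 364 391 [(224, np.int64(371), np.int64(371)), (225, np.int64(371), np.int64(371)), (226, np.int64(371), np.int64(371)), (227, np.int64(371), np.int64(371)), (228, np.int64(370), np.int64(371)), (229, np.int64(370), np.int64(371))]
side holder (0.025, 0.022) [ 0.4752  0.0517 -0.1634] 38.7 [-0.0394  0.0939] 122
side holder (0.022, 0.025) [ 0.4754  0.0513 -0.047 ] 38.9 [-0.0392  0.0935] 122
side trig [354.5 258.8]
side palm [355.3 248.9]
side jawface top [356.9 245.1]
side padtop [355.5 263.9]
side orange rows 258 279 cols 351 358 [(258, np.int64(352), np.int64(357)), (259, np.int64(352), np.int64(358)), (260, np.int64(352), np.int64(358)), (261, np.int64(352), np.int64(358)), (262, np.int64(352), np.int64(358)), (263, np.int64(352), np.int64(358))]
```

View pics/hold.png

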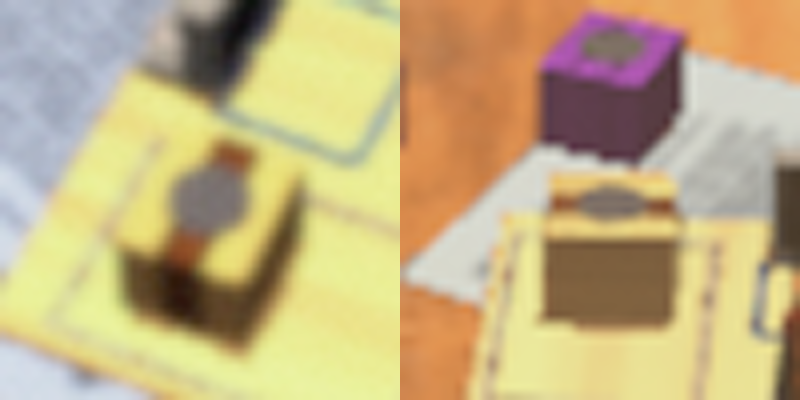

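The holder is at about (0.4725, 0.056) with its top at 47–48 mm, as expected. Its dark strip runs nearly along board x, with the holder yawed about -0.07. The board pose is (0.505, -0.046, yaw -0.101). I'll move toward it now.

Request:
servo_tool(plan=[{"delta_pos":[-0.015,-0.014,0],"roll":4,"gripper":1},{"delta_pos":[-0.045,-0.042,0],"roll":12,"gripper":1},{"delta_pos":[-0.078,-0.073,0],"roll":20,"gripper":1},{"delta_pos":[-0.112,-0.105,0],"roll":28,"gripper":1},{"delta_pos":[-0.146,-0.137,0],"roll":36,"gripper":1},{"delta_pos":[-0.18,-0.169,0],"roll":44,"gripper":1},{"delta_pos":[-0.214,-0.201,0],"roll":52,"gripper":1},{"delta_pos":[-0.248,-0.233,0],"roll":60,"gripper":1},{"delta_pos":[-0.28,-0.263,0],"roll":68,"gripper":1},{"delta_pos":[-0.3,-0.28,0],"roll":71,"gripper":1}])

```text
clock: 1.1
position: [0.412, 0.1967, 0.2474]
tool_rot: [0.0, 0.734, 0.679, -0.0]
force: [1.0, 0.3, -0.6]
opening: 0.087
finger_force: 0.0
```

```bash
cat > go.py <<'E'
from h import *
import sys
from scipy.spatial.transform import Rotation as R
def go(x,y,z,yaw):
    s=sense();q=s['tool_rot'];r=R.from_quat([q[1],q[2],q[3],q[0]]);M=r.as_matrix()
    a=np.arctan2(M[1,1],M[0,1]);dy=(yaw-a+np.pi/2)%np.pi-np.pi/2
    print('clock',s['clock'],'pos',s['position'].round(4),'tooly',round(a,4),'tilt',M[2].round(4),'F',s['force'].round(2),'open',round(s['opening'],4),round(s['finger_force'],1),'q',s['joints'].round(2))
    print('delta',(M.T@(np.array([x,y,z])-s['position'])).round(4),'roll',round(-np.degrees(dy),2))
if len(sys.argv)>4: go(*map(float,sys.argv[1:5]))
E
python3 go.py .4725 .056 .12 -.075
```

```text
clock 1.1 pos [0.412  0.1967 0.2474] tooly -0.0781 tilt [-7.e-04 -2.e-04 -1.e+00] F [ 1.04  0.32 -0.56] open 0.087 0.0 q [ 0.2   0.3   1.84 -0.    1.    0.28]
delta [-0.1355  0.0713  0.1275] roll -0.18
```

Request:
servo_tool(plan=[{"delta_pos":[-0.03,0.016,0.025],"roll":0,"gripper":1},{"delta_pos":[-0.07,0.037,0.06],"roll":0,"gripper":1},{"delta_pos":[-0.105,0.055,0.095],"roll":0,"gripper":1},{"delta_pos":[-0.128,0.067,0.12],"roll":0,"gripper":1},{"delta_pos":[-0.1355,0.0713,0.135],"roll":0,"gripper":1},{"delta_pos":[-0.1355,0.0713,0.147],"roll":0,"gripper":1},{"delta_pos":[-0.1355,0.0713,0.147],"roll":0,"gripper":1}])

```text
clock: 1.8
position: [0.4716, 0.0586, 0.0988]
tool_rot: [-0.002, 0.733, 0.681, -0.001]
force: [0.7, -0.3, 1.0]
opening: 0.0868
finger_force: 0.0
```

```bash
python3 go.py .4725 .056 .040 -.075
python3 - <<'E'
from h import *
a=snap('top')
u,v=313,250
cv2.imwrite('pics/c3.png',cv2.resize(a['pixels'][v-50:v+50,u-66:u+66],None,fx=6,fy=6,interpolation=cv2.INTER_CUBIC)[:,:,::-1])
E
```

```text
clock 1.8 pos [0.4716 0.0586 0.0988] tooly -0.0736 tilt [ 2.0e-04 -4.4e-03 -1.0e+00] F [ 0.72 -0.29  1.03] open 0.0868 0.0 q [-0.11  0.59  1.93 -0.    0.63 -0.04]
delta [-0.0025  0.0013  0.0588] roll 0.08
```

View pics/c3.png

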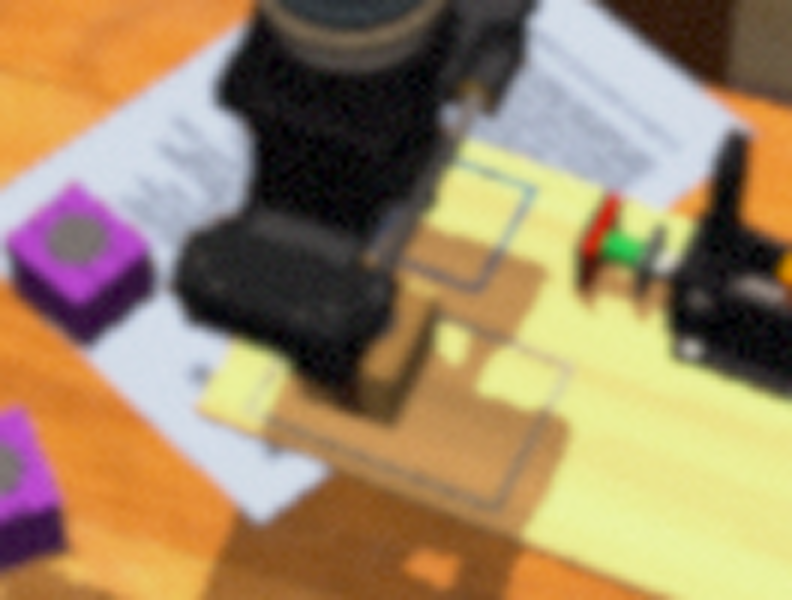

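The gripper stands over the holder, with the near finger at crop (340,370) in front of it, and nothing is touched. I'll descend and grip lightly.

Request:
servo_tool(plan=[{"delta_pos":[-0.002,0.001,0.02],"roll":0,"gripper":1},{"delta_pos":[-0.002,0.001,0.04],"roll":0,"gripper":1},{"delta_pos":[-0.002,0.001,0.055],"roll":0,"gripper":1},{"delta_pos":[-0.002,0.001,0.06],"roll":0,"gripper":1},{"delta_pos":[-0.002,0.001,0.06],"roll":0,"gripper":1},{"delta_pos":[-0.002,0.001,0.06],"roll":0,"gripper":0.6},{"delta_pos":[-0.002,0.001,0.06],"roll":0,"gripper":0.4},{"delta_pos":[-0.002,0.001,0.06],"roll":0,"gripper":0.4},{"delta_pos":[-0.002,0.001,0.06],"roll":0,"gripper":0.4}], newtons=5)

```text
clock: 2.75
position: [0.4739, 0.057, 0.041]
tool_rot: [0.0, 0.732, 0.681, 0.0]
force: [-0.5, 0.4, -0.1]
opening: 0.0628
finger_force: 0.0
```

```bash
python3 go.py .5602 .0522 .039 -.101
```

```text
clock 2.75 pos [0.4739 0.057  0.041 ] tooly -0.0722 tilt [-1.e-04  1.e-03 -1.e+00] F [-0.52  0.38 -0.12] open 0.0628 0.0 q [-0.12  0.71  1.95 -0.    0.48 -0.04]
delta [0.0015 0.0865 0.0021] roll 1.65
```

Request:
servo_tool(plan=[{"delta_pos":[0,0,0],"roll":0,"gripper":0.4},{"delta_pos":[0,0,0],"roll":0,"gripper":0.4},{"delta_pos":[0,0,0],"roll":0,"gripper":0.4},{"delta_pos":[0,0,0],"roll":0,"gripper":0.4},{"delta_pos":[0,0,0.001],"roll":0,"gripper":0.4},{"delta_pos":[0,0,0.001],"roll":0,"gripper":0.4}])

```text
clock: 3.35
position: [0.4737, 0.057, 0.0398]
tool_rot: [0.0, 0.732, 0.681, 0.0]
force: [-0.7, 0.1, 4.4]
opening: 0.0498
finger_force: 5.0
```

```bash
python3 go.py .5602 .0522 .039 -.101
```

```text
clock 3.35 pos [0.4737 0.057  0.0398] tooly -0.0718 tilt [-1.e-04  3.e-04 -1.e+00] F [-0.68  0.14  4.41] open 0.0498 5.0 q [-0.12  0.71  1.95 -0.    0.48 -0.04]
delta [0.0014 0.0867 0.0008] roll 1.67
```

Request:
servo_tool(plan=[{"delta_pos":[0,0.004,0.001],"roll":0.5,"gripper":0.4},{"delta_pos":[-0.001,0.012,0.001],"roll":1.0,"gripper":0.4},{"delta_pos":[-0.001,0.022,0.001],"roll":1.7,"gripper":0.4},{"delta_pos":[-0.0015,0.033,0.001],"roll":1.7,"gripper":0.4},{"delta_pos":[-0.002,0.044,0.001],"roll":1.7,"gripper":0.4},{"delta_pos":[-0.002,0.055,0.001],"roll":1.7,"gripper":0.4},{"delta_pos":[-0.0025,0.066,0.001],"roll":1.7,"gripper":0.4},{"delta_pos":[-0.0025,0.076,0.001],"roll":1.7,"gripper":0.4},{"delta_pos":[-0.0025,0.083,0.001],"roll":1.7,"gripper":0.4},{"delta_pos":[-0.0025,0.086,0.001],"roll":1.7,"gripper":0.4}])

```text
clock: 4.35
position: [0.5607, 0.0481, 0.0385]
tool_rot: [0.001, 0.742, 0.67, 0.001]
force: [-0.7, -0.5, 0.3]
opening: 0.0501
finger_force: 5.0
```

```bash
python3 go.py .5602 .0522 .039 -.101
python3 - <<'E'
from h import *
a=snap('top')
b=snap('side')
c=[cv2.resize(a['pixels'][195:295,270:370],(400,400),interpolation=cv2.INTER_CUBIC),cv2.resize(b['pixels'][220:290,320:390],(400,400),interpolation=cv2.INTER_CUBIC)]
cv2.imwrite('pics/c4.png',np.hstack(c)[:,:,::-1])
E
```

```text
clock 4.35 pos [0.5607 0.0481 0.0385] tooly -0.102 tilt [-0.      0.0017 -1.    ] F [-0.66 -0.48  0.3 ] open 0.0501 5.0 q [-0.11  0.76  1.73 -0.    0.65 -0.01]
delta [ 0.004  -0.0009 -0.0005] roll -0.05
```

View pics/c4.png

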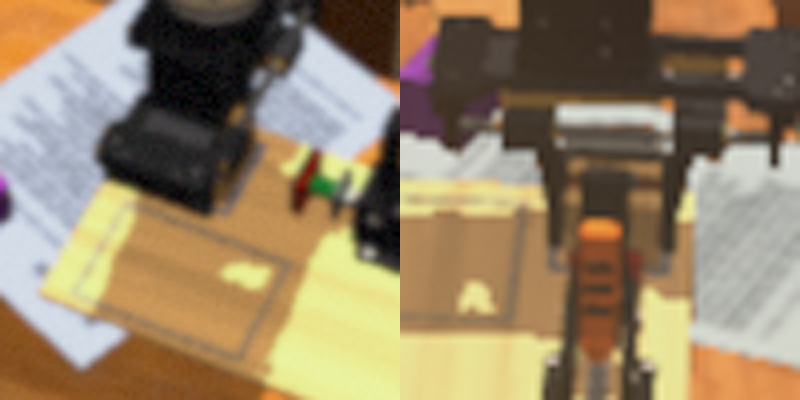

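The holder is between the jaws with the fingers on its ±x ends, and the outline is partly hidden. z has not risen. I'll slide it in +y until it touches the jaw.

Request:
servo_tool(plan=[{"delta_pos":[0.001,-0.0005,0],"roll":0,"gripper":0.4},{"delta_pos":[0.002,-0.001,0],"roll":0,"gripper":0.4},{"delta_pos":[0.003,-0.001,0],"roll":0,"gripper":0.4},{"delta_pos":[0.003,-0.001,0],"roll":0,"gripper":0.4}])

```text
clock: 4.85
position: [0.5581, 0.0516, 0.0385]
tool_rot: [-0.0, 0.742, 0.67, -0.0]
force: [-0.1, -0.5, -1.2]
opening: 0.0501
finger_force: 5.0
```

```bash
python3 go.py .5602 .0522 .039 -.101
```

```text
clock 4.85 pos [0.5581 0.0516 0.0385] tooly -0.1016 tilt [ 0.e+00 -5.e-04 -1.e+00] F [-0.06 -0.5  -1.15] open 0.0501 5.0 q [-0.11  0.76  1.74  0.    0.65 -0.01]
delta [ 0.0008  0.002  -0.0005] roll -0.03
```

Request:
servo_tool(plan=[{"delta_pos":[0,0.001,0.001],"roll":0,"gripper":0.4},{"delta_pos":[0.001,0.002,0.001],"roll":0,"gripper":0.4},{"delta_pos":[0.002,0.002,0.001],"roll":0,"gripper":0.4},{"delta_pos":[0.002,0.002,0.001],"roll":0,"gripper":0.4},{"delta_pos":[0.002,0.002,0.001],"roll":0,"gripper":0.4}])

```text
clock: 5.35
position: [0.5589, 0.0524, 0.0376]
tool_rot: [-0.001, 0.742, 0.671, -0.002]
force: [-3.2, -3.2, 3.2]
opening: 0.0499
finger_force: 5.0
```

```bash
python3 go.py .5602 .0522 .039 -.101
```

```text
clock 5.35 pos [0.5589 0.0524 0.0376] tooly -0.1006 tilt [-0.0016 -0.0039 -1.    ] F [-3.22 -3.18  3.21] open 0.0499 5.0 q [-0.1   0.76  1.73 -0.    0.65 -0.  ]
delta [-0.0001  0.0013 -0.0014] roll 0.02
```

Request:
servo_tool(plan=[{"delta_pos":[0.001,0.001,0],"roll":0,"gripper":0.4},{"delta_pos":[0.0015,0.001,0],"roll":0,"gripper":0.4},{"delta_pos":[0.0015,0.001,0],"roll":0,"gripper":0.4},{"delta_pos":[0.0015,0.001,0],"roll":0,"gripper":0.4}])

```text
clock: 5.75
position: [0.5593, 0.0535, 0.0373]
tool_rot: [-0.001, 0.742, 0.671, -0.003]
force: [-6.0, -4.0, 2.4]
opening: 0.0502
finger_force: 5.0
```

```bash
python3 go.py .5602 .0522 .039 -.101
```

```text
clock 5.75 pos [0.5593 0.0535 0.0373] tooly -0.1005 tilt [-0.002  -0.0055 -1.    ] F [-5.95 -4.04  2.41] open 0.0502 5.0 q [-0.1   0.76  1.73 -0.    0.65  0.  ]
delta [-0.0012  0.001  -0.0017] roll 0.03
```

The holder has met the jaw: -4 N in y and the force is rising, at board (44, 104) mm. I'll relax the push, release, rise and look.

Request:
servo_tool(plan=[{"delta_pos":[-0.0007,-0.001,0],"roll":0,"gripper":0.4},{"delta_pos":[-0.0007,-0.001,0],"roll":0,"gripper":0.6},{"delta_pos":[-0.0007,-0.001,0],"roll":0,"gripper":0.9},{"delta_pos":[-0.0007,-0.001,0],"roll":0,"gripper":0.9},{"delta_pos":[-0.0007,-0.001,0],"roll":0,"gripper":0.9},{"delta_pos":[-0.0007,-0.001,0],"roll":0,"gripper":0.9}])

```text
clock: 6.35
position: [0.5611, 0.0541, 0.0376]
tool_rot: [0.0, 0.742, 0.67, 0.0]
force: [0.1, -0.5, -0.2]
opening: 0.0745
finger_force: 0.0
```

Request:
servo_tool(plan=[{"delta_pos":[0,0,-0.01],"roll":0,"gripper":0.9},{"delta_pos":[0,0,-0.03],"roll":0,"gripper":0.9},{"delta_pos":[0,0,-0.06],"roll":0,"gripper":0.9},{"delta_pos":[0,0,-0.1],"roll":0,"gripper":0.9},{"delta_pos":[0,0,-0.13],"roll":0,"gripper":0.9},{"delta_pos":[-0.03,0,-0.15],"roll":0,"gripper":0.9},{"delta_pos":[-0.07,0,-0.15],"roll":0,"gripper":0.9},{"delta_pos":[-0.1,0,-0.15],"roll":0,"gripper":0.9},{"delta_pos":[-0.12,0,-0.15],"roll":0,"gripper":0.9},{"delta_pos":[-0.12,0,-0.15],"roll":0,"gripper":0.9}])

```text
clock: 7.35
position: [0.5487, -0.0679, 0.1885]
tool_rot: [0.001, 0.743, 0.669, 0.0]
force: [-0.4, 0.1, 0.4]
opening: 0.0781
finger_force: 0.0
```

```bash
python3 go.py .5418 -.1258 .15 -.101
python3 - <<'E'
from h import *
a=snap('top')
b=snap('side')
c=[cv2.resize(a['pixels'][200:280,290:370],(400,400),interpolation=cv2.INTER_CUBIC),cv2.resize(b['pixels'][225:285,325:385],(400,400),interpolation=cv2.INTER_CUBIC)]
cv2.imwrite('pics/c5.png',np.hstack(c)[:,:,::-1])
E
```

```text
clock 7.35 pos [ 0.5487 -0.0679  0.1885] tooly -0.1054 tilt [-9.0e-04  1.7e-03 -1.0e+00] F [-0.43  0.07  0.43] open 0.0781 0.0 q [-0.32  0.51  1.68 -0.    0.96 -0.22]
delta [-0.0583 -0.0008  0.0385] roll -0.25
```

View pics/c5.png

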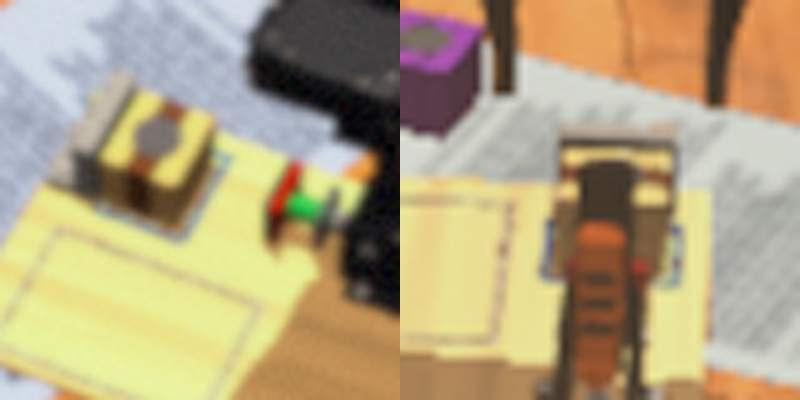

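The holder stands on the blue outline against the grey jaw, dark strip along the jaws: top crop (158,140), and in the side crop centred between the outline edges 545–685. Next is the trigger.

Request:
servo_tool(plan=[{"delta_pos":[-0.02,0,0],"roll":0,"gripper":0.8},{"delta_pos":[-0.045,-0.001,0],"roll":0,"gripper":0.7},{"delta_pos":[-0.058,-0.001,0],"roll":-0.2,"gripper":0.7},{"delta_pos":[-0.058,-0.001,0.005],"roll":-0.2,"gripper":0.7},{"delta_pos":[-0.058,-0.001,0.02],"roll":-0.2,"gripper":0.7},{"delta_pos":[-0.058,-0.001,0.02],"roll":-0.2,"gripper":0.7}])

```text
clock: 8.05
position: [0.5403, -0.1211, 0.1658]
tool_rot: [-0.002, 0.741, 0.672, -0.001]
force: [-0.6, 0.8, -0.1]
opening: 0.0612
finger_force: 0.0
```

```bash
python3 go.py .5421 -.1258 .115 -.101
```

```text
clock 8.05 pos [ 0.5403 -0.1211  0.1658] tooly -0.0978 tilt [ 0.0021 -0.0044 -1.    ] F [-0.58  0.77 -0.09] open 0.0612 0.0 q [-0.42  0.55  1.69  0.    0.91 -0.33]
delta [-0.0046  0.0025  0.0508] roll 0.18
```

Request:
servo_tool(plan=[{"delta_pos":[-0.004,0.002,0.015],"roll":0,"gripper":0.7},{"delta_pos":[-0.0045,0.002,0.035],"roll":0,"gripper":0.7},{"delta_pos":[-0.0045,0.002,0.05],"roll":0,"gripper":0.7},{"delta_pos":[-0.0045,0.002,0.05],"roll":0,"gripper":0.7},{"delta_pos":[-0.0045,0.002,0.05],"roll":0,"gripper":0.7}])

```text
clock: 8.55
position: [0.5433, -0.1269, 0.1177]
tool_rot: [-0.0, 0.741, 0.672, -0.0]
force: [0.3, 0.7, 1.1]
opening: 0.0611
finger_force: 0.0
```

```bash
python3 go.py .5421 -.1258 .115 -.101
```

```text
clock 8.55 pos [ 0.5433 -0.1269  0.1177] tooly -0.0976 tilt [ 4.e-04 -4.e-04 -1.e+00] F [0.28 0.69 1.06] open 0.0611 0.0 q [-0.43  0.62  1.71  0.    0.81 -0.33]
delta [ 0.001  -0.0013  0.0027] roll 0.2
```

Request:
servo_tool(plan=[{"delta_pos":[0.0005,-0.001,0.001],"roll":0.2,"gripper":0.4},{"delta_pos":[0.0005,-0.001,0.002],"roll":0.2,"gripper":0.15},{"delta_pos":[0.0005,-0.001,0.002],"roll":0.2,"gripper":0.15},{"delta_pos":[0.0005,-0.001,0.002],"roll":0.2,"gripper":0.15},{"delta_pos":[0.0005,-0.001,0.002],"roll":0.2,"gripper":0.15},{"delta_pos":[0.0005,-0.001,0.002],"roll":0.2,"gripper":0.15},{"delta_pos":[0.0005,-0.001,0.002],"roll":0.2,"gripper":0.15},{"delta_pos":[0.0005,-0.001,0.002],"roll":0.2,"gripper":0.15},{"delta_pos":[0.0005,-0.001,0.002],"roll":0.2,"gripper":0.15},{"delta_pos":[0.0005,-0.001,0.002],"roll":0.2,"gripper":0.15}], newtons=6)

```text
clock: 9.55
position: [0.5419, -0.127, 0.1156]
tool_rot: [-0.0, 0.742, 0.67, -0.0]
force: [-2.9, 0.1, 2.8]
opening: 0.0199
finger_force: 6.0
```

```bash
python3 go.py .5421 -.1258 .115 -.101
```

```text
clock 9.55 pos [ 0.5419 -0.127   0.1156] tooly -0.1017 tilt [ 1.e-04 -8.e-04 -1.e+00] F [-2.88  0.07  2.77] open 0.0199 6.0 q [-0.43  0.63  1.72 -0.    0.8  -0.33]
delta [0.0012 0.0001 0.0006] roll -0.04
```

The opening reads 19.9 mm, so the post is pinched. I'll firm the grip and make the first stroke.

Request:
servo_tool(plan=[{"delta_pos":[0,-0.001,-0.001],"roll":0,"gripper":0.15},{"delta_pos":[0,-0.001,-0.001],"roll":0,"gripper":0.15},{"delta_pos":[0.003,-0.001,-0.001],"roll":0,"gripper":0.15},{"delta_pos":[0.007,-0.001,-0.001],"roll":0,"gripper":0.15},{"delta_pos":[0.011,-0.001,-0.001],"roll":0,"gripper":0.15},{"delta_pos":[0.015,-0.001,-0.001],"roll":0,"gripper":0.15},{"delta_pos":[0.018,-0.001,-0.001],"roll":0,"gripper":0.15},{"delta_pos":[0.019,-0.001,-0.001],"roll":0,"gripper":0.15},{"delta_pos":[0.019,-0.001,-0.001],"roll":0,"gripper":0.15}], newtons=25)

```text
clock: 10.45
position: [0.5437, -0.1081, 0.1158]
tool_rot: [0.0, 0.742, 0.67, 0.0]
force: [2.3, -3.7, -13.7]
opening: 0.0195
finger_force: 25.0
```

```bash
python3 go.py .5421 -.1270 .115 -.101
cat > stem.py <<'E'
from h import *
d=snap('top');P=cloud(d);bp=[.505,-.0457,-.101];c,s=np.cos(bp[2]),np.sin(bp[2])
def by(uv,z):
    w=onplane(d,uv,z)-[bp[0],bp[1],0];return np.array([w[0]*c+w[1]*s,-w[0]*s+w[1]*c])*1000
hsv=cv2.cvtColor(d['pixels'],cv2.COLOR_RGB2HSV).astype(int)
v,u=np.indices(hsv.shape[:2]);near=(u>300)&(u<380)&(v>205)&(v<265)
H=hsv[...,0]
for n,m,z in(('red',((H<7)|(H>172))&(hsv[...,1]>140)&(hsv[...,2]>70),.048),('green',(H>40)&(H<85)&(hsv[...,1]>110)&(hsv[...,2]>60),.036)):
    w=np.argwhere(m&near)[:,::-1]
    if len(w)==0: print(n,'none');continue
    q=np.array([by(a,z) for a in w]);print(n,len(w),w.mean(0).round(1),'y mean',q[:,1].mean().round(1),'range',q[:,1].min().round(1),q[:,1].max().round(1))
E
python3 stem.py
```

```text
clock 10.45 pos [ 0.5437 -0.1081  0.1158] tooly -0.1015 tilt [-6.e-04  8.e-04 -1.e+00] F [  2.25  -3.7  -13.72] open 0.0195 25.0 q [-0.4   0.62  1.72 -0.    0.79 -0.3 ]
delta [-0.019   0.0003  0.0009] roll -0.03
red 20 [340.  236.2] y mean 46.1 range 41.2 48.8
green 28 [344.  238.6] y mean 37.1 range 29.5 43.7
```

Request:
servo_tool(plan=[{"delta_pos":[-0.004,0,0.001],"roll":0,"gripper":0.15},{"delta_pos":[-0.009,0,0.001],"roll":0,"gripper":0.15},{"delta_pos":[-0.014,0,0.001],"roll":0,"gripper":0.15},{"delta_pos":[-0.018,0,0.001],"roll":0,"gripper":0.15},{"delta_pos":[-0.0195,0,0.001],"roll":0,"gripper":0.15},{"delta_pos":[-0.0195,0,0.001],"roll":0,"gripper":0.15}])

```text
clock: 11.1
position: [0.5417, -0.1278, 0.1158]
tool_rot: [0.0, 0.742, 0.67, 0.0]
force: [5.0, -0.9, -7.1]
opening: 0.0199
finger_force: 25.0
```

```bash
python3 go.py .5421 -.1270 .115 -.101;python3 stem.py
```

```text
clock 11.1 pos [ 0.5417 -0.1278  0.1158] tooly -0.1025 tilt [-1.0e-04  1.2e-03 -1.0e+00] F [ 5.02 -0.91 -7.12] open 0.0199 25.0 q [-0.43  0.62  1.72  0.    0.8  -0.33]
delta [0.0009 0.0004 0.0008] roll -0.08
red 21 [340.  236.2] y mean 46.2 range 42.5 48.8
green 29 [344.1 238.7] y mean 36.8 range 29.4 43.7
```

Request:
servo_tool(plan=[{"delta_pos":[0.003,0,0],"roll":0,"gripper":0.15},{"delta_pos":[0.007,0,0],"roll":0,"gripper":0.15},{"delta_pos":[0.011,0,0],"roll":0,"gripper":0.15},{"delta_pos":[0.015,0,0],"roll":0,"gripper":0.15},{"delta_pos":[0.018,0,0],"roll":0,"gripper":0.15},{"delta_pos":[0.0195,0,0],"roll":0,"gripper":0.15},{"delta_pos":[0.0195,0,0],"roll":0,"gripper":0.15}])

```text
clock: 11.85
position: [0.5436, -0.1086, 0.1158]
tool_rot: [0.001, 0.742, 0.67, -0.0]
force: [4.2, -3.5, -7.0]
opening: 0.0201
finger_force: 25.0
```

```bash
python3 go.py .5421 -.1270 .115 -.101;python3 stem.py
```

```text
clock 11.85 pos [ 0.5436 -0.1086  0.1158] tooly -0.1013 tilt [-0.0015  0.0011 -1.    ] F [ 4.25 -3.48 -6.98] open 0.0201 25.0 q [-0.4   0.62  1.72 -0.    0.79 -0.3 ]
delta [-0.0184  0.0004  0.0008] roll -0.01
red 31 [333.2 234.2] y mean 64.7 range 58.9 69.2
green 28 [337.5 236.3] y mean 55.1 range 47.1 62.7
```

Request:
servo_tool(plan=[{"delta_pos":[-0.004,0,0.0008],"roll":0,"gripper":0.15},{"delta_pos":[-0.009,0,0.0008],"roll":0,"gripper":0.15},{"delta_pos":[-0.014,0,0.0008],"roll":0,"gripper":0.15},{"delta_pos":[-0.018,-0.0005,0.0008],"roll":0,"gripper":0.15},{"delta_pos":[-0.0193,-0.0005,0.0008],"roll":0,"gripper":0.15},{"delta_pos":[-0.0193,-0.0005,0.0008],"roll":0,"gripper":0.15}])

```text
clock: 12.5
position: [0.5416, -0.1279, 0.1156]
tool_rot: [0.001, 0.742, 0.67, 0.001]
force: [4.7, -1.1, 5.4]
opening: 0.0198
finger_force: 25.0
```

Request:
servo_tool(plan=[{"delta_pos":[0.003,0,0],"roll":0,"gripper":0.15},{"delta_pos":[0.007,0,0],"roll":0,"gripper":0.15},{"delta_pos":[0.01,0,0],"roll":0,"gripper":0.15},{"delta_pos":[0.013,0,0],"roll":0,"gripper":0.15},{"delta_pos":[0.015,0,0],"roll":0,"gripper":0.15},{"delta_pos":[0.015,0,0],"roll":0,"gripper":0.15},{"delta_pos":[0.015,0,0],"roll":0,"gripper":0.15}])

```text
clock: 13.2
position: [0.5431, -0.1138, 0.1156]
tool_rot: [0.002, 0.742, 0.67, -0.0]
force: [3.5, -4.3, 5.3]
opening: 0.0198
finger_force: 25.0
```

```bash
python3 go.py .5421 -.1270 .115 -.101;python3 stem.py
```

```text
clock 13.2 pos [ 0.5431 -0.1138  0.1156] tooly -0.1012 tilt [-0.0026  0.0023 -1.    ] F [ 3.49 -4.3   5.32] open 0.0198 25.0 q [-0.41  0.62  1.72 -0.    0.79 -0.3 ]
delta [-0.0132  0.0003  0.0006] roll -0.01
red 29 [330.4 233. ] y mean 72.6 range 65.5 76.8
green 21 [333.7 235. ] y mean 65.7 range 60.1 71.3
```

Request:
servo_tool(plan=[{"delta_pos":[0.001,0,-0.0003],"roll":0,"gripper":0.15},{"delta_pos":[0.002,0,-0.0003],"roll":0,"gripper":0.15},{"delta_pos":[0.002,0,-0.0003],"roll":0,"gripper":0.15},{"delta_pos":[0.002,0,-0.0003],"roll":0,"gripper":0.15}])

```text
clock: 13.65
position: [0.5432, -0.1125, 0.1157]
tool_rot: [0.002, 0.742, 0.67, -0.001]
force: [3.2, -6.3, 3.8]
opening: 0.0194
finger_force: 25.0
```

```bash
python3 go.py .5421 -.1270 .115 -.101;python3 stem.py
python3 - <<'E'
from h import *
a=load('top')
b=snap('side')
c=[cv2.resize(a['pixels'][210:260,305:355],(400,400),interpolation=cv2.INTER_CUBIC),cv2.resize(b['pixels'][225:285,325:385],(400,400),interpolation=cv2.INTER_CUBIC)]
cv2.imwrite('pics/c6.png',np.hstack(c)[:,:,::-1])
E
```

```text
clock 13.65 pos [ 0.5432 -0.1125  0.1157] tooly -0.1011 tilt [-0.0035  0.0022 -1.    ] F [ 3.23 -6.28  3.83] open 0.0194 25.0 q [-0.4   0.62  1.72 -0.    0.79 -0.3 ]
delta [-0.0146  0.0003  0.0007] roll -0.0
red 28 [330.5 232.5] y mean 73.2 range 66.8 76.8
green 21 [334.1 235.2] y mean 64.5 range 51.8 71.3
```

View pics/c6.png

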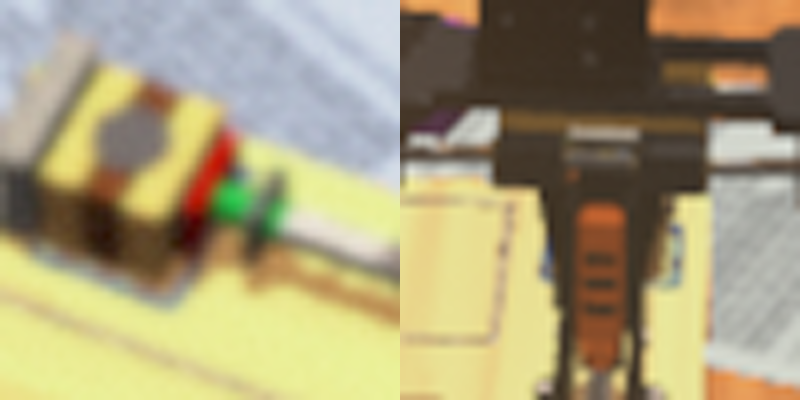

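The pad presses the holder, with its red face on the holder at crop (215,175). The green stem is only partly shortened, visible from 212 to 255 ahead of the plate. Force and geometry both put the squeeze at about 4–6 mm, so I'll push on a little.

Request:
servo_tool(plan=[{"delta_pos":[0.001,0,0],"roll":0,"gripper":0.15},{"delta_pos":[0.002,0,0],"roll":0,"gripper":0.15},{"delta_pos":[0.003,0,0],"roll":0,"gripper":0.15},{"delta_pos":[0.003,0,0],"roll":0,"gripper":0.15},{"delta_pos":[0.003,0,0],"roll":0,"gripper":0.15}], newtons=30)

```text
clock: 14.25
position: [0.5435, -0.1101, 0.1157]
tool_rot: [0.002, 0.742, 0.671, -0.001]
force: [2.9, -8.1, 3.0]
opening: 0.0201
finger_force: 30.0
```

```bash
cp /tmp/top.npz /tmp/topA.npz; python3 go.py .5421 -.1270 .115 -.101;python3 stem.py
cat > prof.py <<'E'
from h import *
bp=[.505,-.0457,-.101];c,s=np.cos(bp[2]),np.sin(bp[2])
d=load('top')
def prof(im,t):
    im=im.astype(np.float32);out=[]
    for y in range(0,90,3):
        r=[]
        for x in(41,45,49):
            w=np.array([bp[0]+x/1e3*c-y/1e3*s,bp[1]+x/1e3*s+y/1e3*c,.036]);uv=proj(d,w).astype(np.float32)
            p=cv2.remap(im,uv[:1].reshape(1,1),uv[1:].reshape(1,1),cv2.INTER_LINEAR)[0,0];r.append([p[1]-max(p[0],p[2]),p[0]-max(p[1],p[2])])
        r=np.mean(r,0);out.append('%d:%d/%d'%(y,*r))
    print(t,' '.join(out))
prof(cv2.imread('pics/top1.png')[:,:,::-1],'free')
prof(np.load('/tmp/topA.npz')['pixels'],'A')
prof(d['pixels'],'now')
E
python3 prof.py; python3 -c "
from h import *
F=[]
for _ in range(6): get_image('top');F.append(sense()['force'])
print(np.mean(F,0),np.std(F,0))"
```

```text
clock 14.25 pos [ 0.5435 -0.1101  0.1157] tooly -0.1009 tilt [-0.0044  0.0022 -1.    ] F [ 2.9  -8.05  2.95] open 0.0201 30.0 q [-0.4   0.62  1.72 -0.    0.79 -0.3 ]
delta [-0.017   0.0003  0.0008] roll 0.01
red 27 [330.5 232.4] y mean 73.2 range 66.8 76.8
green 25 [335.1 235.6] y mean 61.7 range 50.5 71.3
free 0:-1/1 3:3/-3 6:7/-7 9:20/-20 12:62/-64 15:95/-105 18:105/-120 21:107/-124 24:100/-109 27:36/-36 30:-80/80 33:-136/136 36:-75/75 39:-17/17 42:-6/6 45:-4/4 48:-3/3 51:-3/3 54:-4/4 57:-4/4 60:-3/3 63:0/0 66:6/-6 69:4/-4 72:-2/2 75:-4/4 78:-4/4 81:-4/4 84:-4/4 87:-4/4
A 0:-4/4 3:-9/9 6:-10/10 9:-10/10 12:-8/8 15:-8/8 18:-5/5 21:-5/5 24:-4/4 27:-5/5 30:-5/5 33:-6/6 36:-6/6 39:-6/6 42:-4/4 45:3/-3 48:31/-31 51:60/-62 54:50/-50 57:23/-23 60:46/-47 63:83/-94 66:99/-119 69:96/-105 72:20/-20 75:-95/95 78:-147/147 81:-89/89 84:-34/34 87:-20/20
now 0:-2/1 3:-4/4 6:-9/9 9:-10/10 12:-10/10 15:-10/10 18:-7/7 21:-5/5 24:-5/5 27:-5/5 30:-5/5 33:-5/5 36:-5/5 39:-5/5 42:-4/4 45:3/-3 48:34/-34 51:75/-78 54:83/-91 57:44/-46 60:24/-24 63:53/-56 66:85/-99 69:93/-102 72:20/-20 75:-96/96 78:-146/146 81:-88/88 84:-34/34 87:-18/18
[ 2.01789356 -8.3635171   3.05352627] [0.49874955 0.53280999 0.28259763]
```

The profile is clear: the pad is fixed at about y=73 and the plate is advancing. The squeeze is about 6.8 mm, and the force agrees at 6.4 mm. It needs roughly 2 mm more.

Request:
servo_tool(plan=[{"delta_pos":[0.001,0,0],"roll":0,"gripper":0.15},{"delta_pos":[0.002,0,0],"roll":0,"gripper":0.15},{"delta_pos":[0.0026,0,0],"roll":0,"gripper":0.15},{"delta_pos":[0.0026,0,0],"roll":0,"gripper":0.15},{"delta_pos":[0.0026,0,0],"roll":0,"gripper":0.15}])

```text
clock: 15.1
position: [0.5437, -0.108, 0.1157]
tool_rot: [0.003, 0.742, 0.671, -0.001]
force: [2.0, -10.8, 2.4]
opening: 0.0198
finger_force: 30.0
```

```bash
python3 go.py .5421 -.1270 .115 -.101;python3 stem.py; python3 prof.py|tail -1; python3 -c "
from h import *
F=[]
for _ in range(6): get_image('top');F.append(np.r_[sense()['force'],sense()['position']])
print(np.mean(F,0).round(4),np.std(F,0).round(4))"
```

```text
clock 15.1 pos [ 0.5437 -0.108   0.1157] tooly -0.1006 tilt [-0.0052  0.0021 -1.    ] F [  2.01 -10.8    2.38] open 0.0198 30.0 q [-0.4   0.62  1.72 -0.01  0.79 -0.29]
delta [-0.019   0.0003  0.0008] roll 0.02
red 27 [330.4 232.8] y mean 72.9 range 66.8 76.5
green 27 [335.6 235.4] y mean 60.8 range 50.8 71.3
now 0:-2/0 3:-2/2 6:-5/5 9:-9/9 12:-10/10 15:-10/10 18:-9/9 21:-6/6 24:-6/6 27:-5/5 30:-6/6 33:-5/5 36:-5/5 39:-4/4 42:-4/4 45:4/-4 48:35/-35 51:77/-81 54:94/-106 57:69/-77 60:30/-30 63:31/-32 66:66/-77 69:86/-94 72:20/-20 75:-96/96 78:-147/147 81:-89/89 84:-33/33 87:-19/19
[  1.8545 -10.092    3.5681   0.5437  -0.108    0.1157] [0.3809 0.6425 0.5079 0.     0.     0.    ]
```

Run:
```python
from h import *
a=snap('top')
cv2.imwrite('pics/c7.png',cv2.resize(a['pixels'][150:310,140:420],None,fx=2.8,fy=2.8,interpolation=cv2.INTER_CUBIC)[:,:,::-1])
```

```text
(no output)
```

View pics/c7.png

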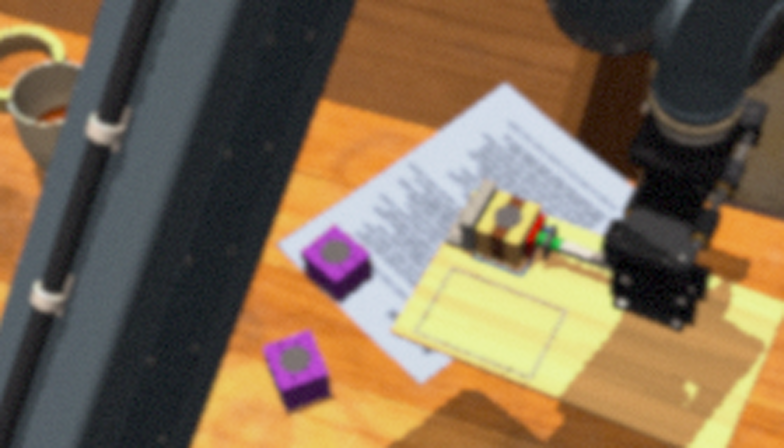

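The holder at crop (508,220) sits squarely between the jaw and the red pad. The gripper is holding the trigger at (655,270), and the purple blocks have not moved. I'll hand in.

```bash
python3 -c "
from workcell import *
print(close_job())"
```

```text
the job is handed in; nothing more can be done
None
```

The job is handed in: the holder stands squarely on the blue outline against the grey jaw, and the gripper is still holding the trigger with the spring squeezed about 8.7 of 18 mm (measured from the stem image and the wrist force); the handed-in result came back without a verdict.

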